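# Undo the fixture's wing nut and swing the clamp strap off the pedal

## Task

Free the black bicycle pedal in the clamping fixture so that a colleague can lift it out: first unscrew the big brass wing nut anticlockwise until it comes up against its stop, then swing the blue strap, by its black knob, towards the robot's side until no part of it is over the pedal, about a quarter turn. The yellow guard bar stops the fingers from following a wing all the way round, so let go and take the other wing when it comes round. Do not drag the strap while the nut is still tight, leave the pedal lying flat in its nest, and do not disturb the other things on the bench.

Things in the scene. Friction and masses are not known exactly. Their poses are not given: they have to be found in the camera images.
- nut_axis (a point): Point on the wing nut's vertical axis, 77 mm above the table, mid-height of the wings. Fixture axes: z up, x away from the robot's side towards the guard bar, y away from the strap pivot; yawed up to 0.25 rad. A steel stud 14 mm thick on this axis ends 100 mm above the table, sticking up between the wings: the nut cannot be pinched across its middle.
- guard_bar (a point): Middle of the front edge of the fixture's yellow guard bar: 42 mm from nut_axis along fixture x, 100 mm above the table. The bar is 128 mm long (fixture y), 16 mm deep (x) and 6 mm thick (97 to 103 mm above the table), on two posts 12 mm thick, 57 mm to either side, 8 mm behind this edge. It overhangs the far wing's end: wings pass under it, fingers do not.
- wing_nut (a joint): Angle of the brass wing nut in rad, growing anticlockwise seen from above: 0 tight, 2.8 undone, at its hard stop. Starts between 0 and 0.4. Stays where it is left; turning takes 0.15 N m and some damping (0.05 N m per rad/s). The nut does not rise noticeably.
- wing_a (a point): Middle of wing A, 37 mm from the axis: pinch it across its thickness here. A wing is an upright brass ear 9 mm thick, 22 to 52 mm from the axis, 62 to 92 mm above the table; hub radius 13.5 mm, top 80 mm. At joint 0 it points 0.35 rad anticlockwise past fixture -x, so it starts as the nearer wing; turning, it passes over the strap, then under the bar.
- wing_b (a point): Middle of wing B, the same, opposite wing A. At the start it points away from the robot, under the guard bar; it comes round on the side away from the strap.
- knob (a point): Centre of the upright black knob on the strap, 74 mm above the table: a cylinder 18 mm in diameter, from 52 to 92 mm above the table, 75 mm from the strap's pivot.
- strap_pivot (a point): Point on the strap's vertical pivot, 48 mm above the table, 160 mm from the nut's axis along fixture -y; axes as nut_axis. Bolt head ends 59 mm above the table. The strap is a blue bar 30 mm wide, 44 to 52 mm above the table, reaching 180 mm from the pivot across the pedal to the stud, where its slot is open on the far side.
- strap (a joint): Swing of the strap in rad about its pivot, anticlockwise seen from above: 0 over the pedal with the stud in its slot, growing as its stud end swings towards the robot's side, stop at 1.6. It is clear of the pedal above 1.08. Stays where it is left; swinging takes 0.12 N m and some damping (0.05 N m per rad/s).
- pedal: The pedal to be freed: a black cage 66 mm (x) by 78 mm (y) by 25 mm high with a steel spindle stub that ends 68 mm out along its +x; lies flat, loose, in a low nest on the base plate under the strap, its origin at the middle of its underside, 15 mm above the table. Not to be handled.
- pedal_center (a point): Centre of that pedal's cage, 27.5 mm above the table.
- nest (a point): Where the centre of the pedal's cage lies in its nest: 85 mm from the nut's axis along fixture -y. Fixed to the fixture, whose aluminium base plate is 15 mm thick and spans x -63 to +87 mm, y -185 to +125 mm from the nut's axis; nest blocks end 29 mm above the table.
- spare_pedal_center (a point): Centre of a loose grey pedal of the same size on the table; bystander.
- spare_pedal2_center (a point): Centre of a loose black pedal of the same size on the bare table; bystander.
- tin_center (a point): Centre of a small green tin, 42 mm in diameter and 45 mm high, standing on the fixture's base plate beyond the nut, about 103 mm from the nut's axis; bystander.
- jar_center (a point): Centre of a standing jar, 60 mm in diameter and 85 mm high; bystander.
- wrench_grip (a point): Handle of a wrench lying on the table; bystander.
- driver_grip (a point): Handle of a screwdriver lying on the table; bystander.

How it is judged (in metres and radians):
On the way, in this order (a step that is already met when the one before it is completed fails the run):
1. the wing nut is undone (2.55 rad or more) with the strap still in place (value of joint wing_nut above 2.55 rad and value of joint strap below 0.2 rad), for 0.2 s.
2. the strap is swung clear of the pedal (1.08 rad or more) (value of joint strap above 1.08 rad), for 0.2 s.
At the end, for the whole second after the job is handed in: The wing nut stands at 2.55 rad or more (stop at 2.8), the strap at 1.08 rad or more, clear of the pedal, and the pedal lies flat (within 0.12 rad) in its nest, within 12 mm of its middle; all at rest (value of joint wing_nut above 2.55 rad and value of joint strap above 1.08 rad and angle between pedal's own z axis and vertical below 0.12 rad and distance between pedal_center and nest below 0.012 m and velocity of joint each of strap, wing_nut below 0.05 rad/s and linear speed of pedal below 0.02 m/s); the robot touches nothing.
It fails at once if the strap is dragged (more than 0.2 rad) while the nut is still tight (below 2.4 rad) (value of joint strap above 0.2 rad and value of joint wing_nut below 2.4 rad).
It fails at once if another thing on the bench (spare pedals, tin, jar, wrench, screwdriver) is moved by more than 30 mm (distance of any of spare_pedal_center, spare_pedal2_center, tin_center, jar_center, wrench_grip, driver_grip from where it was at the start of the episode above 0.03 m).
It also fails if it takes over 66 s, if anything falls off the work surface, if the arm or the gripper's body presses on something with over 40 N, if the wrist force passes 120 N, or if a joint passes its speed limit or range.

## Robot

A 6-joint arm with a two-finger parallel gripper is mounted at the origin on the work surface. World frame = base frame: x ahead of the robot, y to its left, z up, the work surface at z = 0. Lengths are in mm, angles in degrees, forces in N, time in s.
With the tool pointing down it reaches from about 300 to 850 mm from the base axis. Payload 4.2 kg.
Tool frame: the origin (TCP) lies at the very end of the fingers, on their centre line; the grasp point (between the pads) lies 19 mm behind it; z points along the fingers, y is the direction in which the jaws open and shut (so a half turn about z gives the same grasp; the last joint's range is limited). The gripper opens to 91 mm and grips with 3 to 60 N. Pads are 32 mm wide; open, the fingers measure 118 mm over their backs; the gripper's body (76 mm by 178 mm) begins 60 mm behind the grasp point.
Start: joints at [-74.198, 18.312, 89.639, -0, 72.044, -1.146], TCP at [167.619, -550.043, 213.976] pointing down, gripper open.
Joint ranges: [-177.97, 177.97], [-48.28, 115.42], [12.27, 149.76], [-77.06, 257.06], [2.81, 150.46], [-146.56, 146.56]. Speed limits (degrees/s): [147.25, 147.25, 180, 180, 180, 180].

## Interface

Orientations are given as [roll, pitch, yaw] about the fixed x, y, z axes, in that order (R = Rz(yaw) Ry(pitch) Rx(roll)).
In Python, from workcell import telemetry, grab_frame, job gives the robot as it stands.
- The arm moves only by the tool drive_tool, never from a script. Its argument "moves" is a list of rows, each an object of numbers: "claw": the closure, from -1 (fully open) to 1 (shut); "dx", "dy", "dz": the shift along the tool's x, y, z in units of 20 mm (1.0 is 20 mm); "yaw": the turn about the tool's z in units of 0.15 rad (1.0 is 0.15 rad). In form: [{"claw": .., "dx": .., "dy": .., "dz": .., "yaw": ..}, ...]. A call has 1 to 5 rows; each row shifts and turns the pose as measured when the row begins, along the tool's axes as they then stand; what a row does not reach is not made up. A row lasts 1/8 s, in which the tool goes at most 62.5 mm and 10.7 degrees, less where a joint would pass 70% of its speed; a pose out of reach is approached as far as the arm can. A call with a number of a shift or a turn outside -1 to 1 is refused whole. A call with a gripper value outside its range is refused whole. The fingers move at their own pace and stop on an object; "grip_force" is the grip in N (left out, the last holds). Time passes only in rows, so rows that do not move let the fingers close. It gives the time, the measured TCP pose, the force and the opening at its end, in the units of the state.
- telemetry.state(): the state, without advancing time (a new reading comes with each control period).
- grab_frame(name): name is "scene" or "top"; returns a dict with "color" (384x512x3 uint8, blue, green, red), "vertical_fov" (degrees; the focal length in pixels is half the picture's height over the tangent of half this angle, whatever the lens; pixels are square), "cx", "cy" (the principal point, pixels), "pose" (4x4, takes a point from camera to world coordinates). Camera axes: x right, y down, z forward; pixel columns grow to the right and rows downward; lengths in mm; the calibration is good to about 2 mm. A picture is of the moment at which its call begins. There is no depth.
- job.job_done(): hands the job in, once; it reports no verdict.
The state is a dict: "time_s": time; "qpos": joint angles; "qvel": joint speeds; "effort": joint torques, N m; "ee_pos": TCP position; "ee_rot": TCP orientation; "force": force on the tool from outside, world axes, zero at the start; "torque": the same for the moment, N m; "gripper_width": finger opening in mm.
Only numpy, scipy, OpenCV 4.12 (cv2) and the standard library are available. Lean on these libraries where they do the work, as an engineer would, in place of code of your own. Each camera call takes 0.05 s, during which the arm holds its last target.

## Working session

There is one attempt and no reset: what is moved stays moved. The work goes in short steps, Python scripts to look and compute and a tool call to move; the robot and the scene stay as the last step left them, time stands still between calls to the robot, and variables do not carry over. Pictures are saved under pics/ and viewed, and the job is handed in when it is done.

Besides the shell and the picture viewer there is one more tool, called after "Request:" as name(argument=value, ...), one argument or row to a line, values as JSON. drive_tool: Moves the arm, as the interface text tells. Its arguments: {"type":"object","properties":{"moves":{"type":"array"},"grip_force":{"type":"number"}},"required":["moves"]}

```bash
mkdir -p pics; ls
cat > h.py <<'E'
import numpy as np, cv2
from workcell import telemetry, grab_frame, job
def cam(f):
    h,w=f['color'].shape[:2]; fl=h/2/np.tan(np.radians(f['vertical_fov'])/2)
    return fl,f['cx'],f['cy'],np.array(f['pose'])
def proj(f,P):
    fl,cx,cy,T=cam(f); P=np.atleast_2d(P)
    c=(P-T[:3,3])@T[:3,:3]
    return np.c_[fl*c[:,0]/c[:,2]+cx, fl*c[:,1]/c[:,2]+cy]
def ray(f,u,v):
    fl,cx,cy,T=cam(f); d=T[:3,:3]@np.array([(u-cx)/fl,(v-cy)/fl,1]); return T[:3,3],d/np.linalg.norm(d)
def atz(f,u,v,z):
    o,d=ray(f,u,v); return o+d*(z-o[2])/d[2]
def tri(f1,p1,f2,p2):
    o1,d1=ray(f1,*p1); o2,d2=ray(f2,*p2)
    s=np.linalg.lstsq(np.c_[d1,-d2],o2-o1,rcond=None)[0]
    a=o1+d1*s[0]; b=o2+d2*s[1]; return (a+b)/2, np.linalg.norm(a-b)
E
python3 - <<'E'
from h import *
import pickle
print(telemetry.state())
d={}
for n in('scene','top'):
    f=grab_frame(n); d[n]=f; cv2.imwrite(f'pics/{n}0.png',f['color']); print(n,f['vertical_fov'],f['cx'],f['cy'],np.round(f['pose'],3).tolist())
pickle.dump(d,open('f0.pkl','wb'))
E
```

```text
pics
{'time_s': 0.0, 'qpos': array([-7.41969058e+01,  1.83516928e+01,  8.97066005e+01, -2.25673320e-03,
        7.20422597e+01, -1.14510345e+00]), 'qvel': array([-0.00669051, -0.07876777,  0.06667244,  0.00904873,  0.02047255,
        0.06788448]), 'effort': array([ 1.49586827e-03, -4.12453651e+01, -2.31972170e+01,  7.27981701e-02,
        4.53451287e-02, -1.43034804e-04]), 'ee_pos': array([ 167.47708797, -549.54785144,  213.11843255]), 'ee_rot': array([-1.79899424e+02,  1.35641789e-04,  1.69488955e+01]), 'force': array([-0.63635456, -0.58859709,  0.49166328]), 'torque': array([ 0.01062251, -0.02968656,  0.02023547]), 'gripper_width': 91.03449742811581}
scene 56.6715688103183 264.51070330536083 187.04564329307468 [[-0.061, 0.584, -0.81, 1285.091], [0.998, 0.051, -0.039, 26.309], [0.019, -0.81, -0.586, 637.789], [0.0, 0.0, 0.0, 1.0]]
top 47.1974912945862 263.105111338736 194.88460986912142 [[-0.01, -0.996, 0.094, 363.76], [-1.0, 0.01, -0.003, 19.175], [0.002, -0.094, -0.996, 1525.425], [0.0, 0.0, 0.0, 1.0]]
```

View pics/scene0.png

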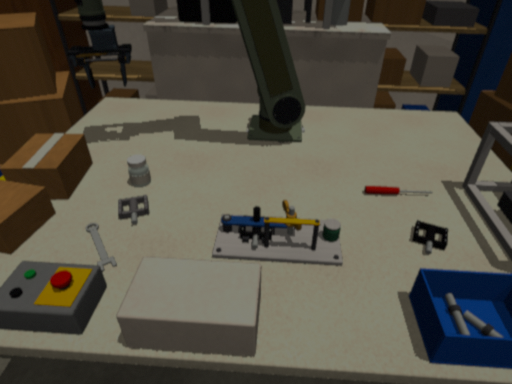

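View pics/top0.png

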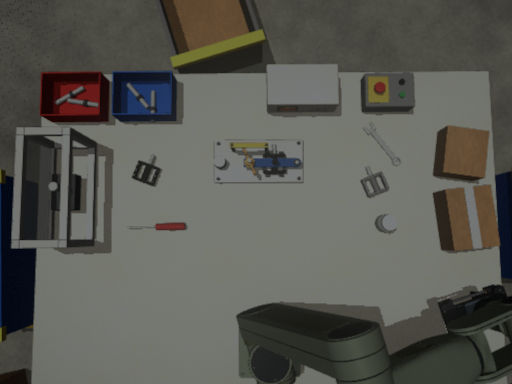

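The scene view shows the fixture at about (278,235) and the top view at about (258,161). The bar is on the far side, the strap pivot is on the robot's right, and the tin is on the left. I'll zoom in on both.

Run:
```python
from h import *
import pickle
d=pickle.load(open('f0.pkl','rb'))
def crop(n,x0,x1,y0,y1,s,o):
    c=d[n]['color'][y0:y1,x0:x1]; c=cv2.resize(c,None,fx=s,fy=s,interpolation=cv2.INTER_CUBIC)
    c=np.clip(c.astype(float)*1.6,0,255).astype(np.uint8)
    for k in range((x0//10+1)*10,x1,10): cv2.putText(c,str(k),(int((k-x0)*s),8),0,.3,(0,255,0)); cv2.line(c,(int((k-x0+.5)*s),10),(int((k-x0+.5)*s),14),(0,255,0))
    for k in range((y0//10+1)*10,y1,10): cv2.putText(c,str(k),(0,int((k-y0+.5)*s)+3),0,.3,(0,255,0))
    cv2.imwrite(o,c)
crop('scene',208,348,190,270,5.7,'pics/s0z.png')
crop('top',208,308,132,192,8,'pics/t0z.png')
```

```text
(no output)
```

View pics/s0z.png

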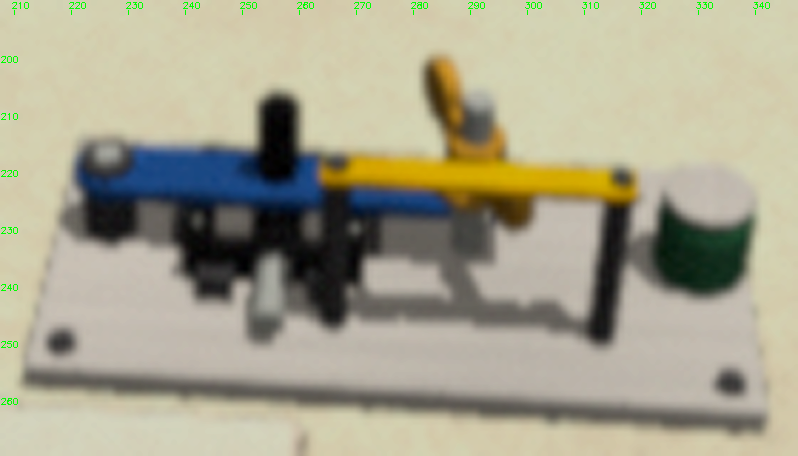

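View pics/t0z.png

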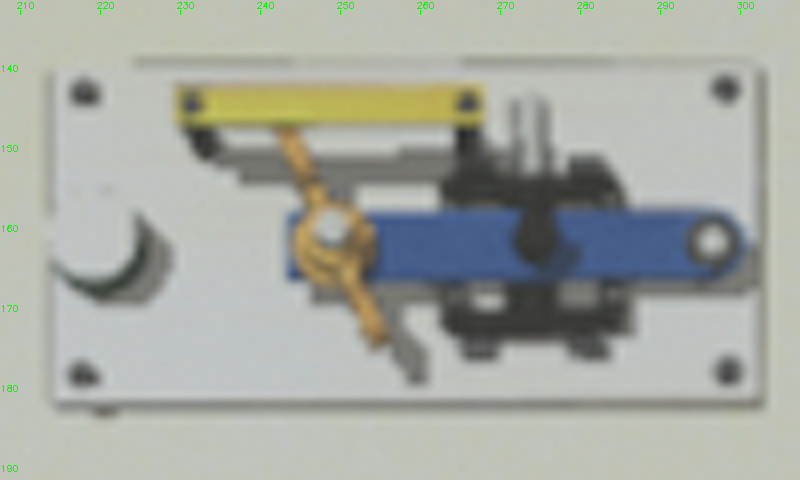

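Run:
```python
from h import *
import pickle
d=pickle.load(open('f0.pkl','rb')); T,S=d['top'],d['scene']
t=lambda x,y:(208+x/8-.5,132+y/8-.5); s=lambda x,y:(208+x/5.7-.5,190+y/5.7-.5)
L={'stud':(t(332,225),s(480,98)),'bolt':(t(712,240),s(107,152)),'knob':(t(533,238),s(279,98)),'postL':(t(191,103),s(621,178)),'postR':(t(467,103),s(336,161)),'plFR':(t(725,89),s(62,342)),'plFL':(t(85,92),s(730,382)),'wingAtip':(t(378,340),s(440,68))}
P={}
for k,(a,b) in L.items():
    p,e=tri(T,a,S,b); P[k]=p; print(k,p.round(1),round(e,1))
# model fit
from scipy.optimize import least_squares
M={'stud':(0,0,100),'bolt':(0,-160,59),'knob':(0,-85,92),'postL':(50,57,103),'postR':(50,-57,103)}
def pts(q):
    c,s_=np.cos(q[2]),np.sin(q[2]); return {k:np.array([q[0]+c*x-s_*y,q[1]+s_*x+c*y,z]) for k,(x,y,z) in M.items()}
def res(q):
    m=pts(q); r=[]
    for k in M:
        r+=list((proj(T,m[k])[0]-L[k][0])*2.5)+list((proj(S,m[k])[0]-L[k][1])*2)
    return np.array(r)
r=least_squares(res,[650,0,0]); print(r.x, np.degrees(r.x[2])); print(r.fun.round(1))
q=r.x
# wing angle fit: tips
for z in (80,92):
    p=atz(T,*t(378,342),z); v=p[:2]-q[:2]; print('A',np.hypot(*v),np.degrees(np.arctan2(v[1],v[0])-q[2]))
p=atz(T,*t(285,135),85); v=p[:2]-q[:2]; print('B',np.hypot(*v),np.degrees(np.arctan2(v[1],v[0])-q[2]))
```

```text
stud [614.7  60.1  98.8] 1.5
bolt [614.1 -99.8  56.8] 0.3
knob [610.2 -23.9  89.2] 1.2
postL [665.4 116.9 102.4] 0.1
postR [664.3   3.1 102.2] 0.8
plFR [ 687.9 -109.9   14.2] 0.7
plFL [689.3 169.4  15.1] 0.7
wingAtip [569.8  42.8  78.6] 3.1
[ 6.14644193e+02  6.05276596e+01 -9.73097855e-03] -0.5575440017267584
[-0.9 -0.1 -0.2 -0.8 -0.2  0.5  0.1 -1.8  0.9 -3.1 -0.1  0.1 -0.2  0.1
  0.1 -0.5  0.3  0.   0.3 -0.6]
A 49.79611754398814 -156.65403405576507
A 51.438287446525564 -157.20010617091327
B 44.58982985756233 25.10970676484263
```

The fit puts the nut axis at (614.6, 60.5) with yaw −0.01 rad. Triangulated heights agree with the text (stud 98.8 vs 100, bolt 56.8 vs 59, knob 89 vs 92 and posts 102 vs 103). Wing A points at about 203.5°, so the nut joint is near 0.07 rad. Next I approach with short moves.

Request:
drive_tool(
  moves=[
    {"claw":-1,"dx":1,"dy":-0.8,"dz":0,"yaw":0},
    {"claw":0,"dx":1,"dy":-0.8,"dz":0,"yaw":0},
    {"claw":0.3,"dx":1,"dy":-0.8,"dz":0,"yaw":0},
    {"claw":0.3,"dx":1,"dy":-0.8,"dz":0,"yaw":0},
    {"claw":0.3,"dx":1,"dy":-0.8,"dz":0,"yaw":0},
  ],
  grip_force=25,
)

```text
time_s: 0.72
ee_pos: [243.0, -435.5, 211.5]
ee_rot: [-179.5, -0.1, 16.9]
force: [-0.3, 0.2, -0.7]
gripper_width: 54.0
```

Request:
drive_tool(
  moves=[
    {"claw":0.3,"dx":1,"dy":-0.78,"dz":0,"yaw":0},
    {"claw":0.3,"dx":1,"dy":-0.78,"dz":0,"yaw":0},
    {"claw":0.3,"dx":1,"dy":-0.78,"dz":0,"yaw":0},
    {"claw":0.3,"dx":1,"dy":-0.78,"dz":0,"yaw":0},
    {"claw":0.3,"dx":1,"dy":-0.78,"dz":0,"yaw":0},
  ],
)

```text
time_s: 1.35
ee_pos: [318.4, -319.9, 211.6]
ee_rot: [-179.2, -0.2, 17.0]
force: [0.5, 0.2, -0.2]
gripper_width: 32.1
```

Request:
drive_tool(
  moves=[
    {"claw":0.3,"dx":1,"dy":-0.78,"dz":0,"yaw":0},
    {"claw":0.3,"dx":1,"dy":-0.78,"dz":0,"yaw":0},
    {"claw":0.3,"dx":1,"dy":-0.78,"dz":0,"yaw":0},
    {"claw":0.3,"dx":1,"dy":-0.78,"dz":0,"yaw":0},
    {"claw":0.3,"dx":1,"dy":-0.78,"dz":0,"yaw":0},
  ],
)

```text
time_s: 1.98
ee_pos: [391.1, -204.5, 212.2]
ee_rot: [-178.9, -0.1, 17.2]
force: [0.6, -0.4, -0.2]
gripper_width: 31.6
```

Request:
drive_tool(
  moves=[
    {"claw":0.3,"dx":1,"dy":-0.78,"dz":0,"yaw":0},
    {"claw":0.3,"dx":1,"dy":-0.78,"dz":0,"yaw":0},
    {"claw":0.3,"dx":1,"dy":-0.78,"dz":0,"yaw":-0.4},
    {"claw":0.3,"dx":1,"dy":-0.78,"dz":0,"yaw":-0.4},
    {"claw":0.3,"dx":0.5,"dy":-0.4,"dz":0,"yaw":0},
  ],
)

```text
time_s: 2.6
ee_pos: [451.6, -98.5, 212.9]
ee_rot: [-178.7, -0.2, 24.5]
force: [-0.1, -0.1, 0.5]
gripper_width: 32.0
```

Request:
drive_tool(
  moves=[
    {"claw":0.3,"dx":1,"dy":-0.44,"dz":0.2,"yaw":0},
    {"claw":0.3,"dx":1,"dy":-0.44,"dz":0.4,"yaw":0},
    {"claw":0.3,"dx":1,"dy":-0.44,"dz":0.4,"yaw":0},
    {"claw":0.3,"dx":1,"dy":-0.44,"dz":0.4,"yaw":0},
    {"claw":0.3,"dx":1,"dy":-0.44,"dz":0.4,"yaw":0},
  ],
)

```text
time_s: 3.22
ee_pos: [522.7, -11.8, 177.5]
ee_rot: [-178.7, -0.1, 24.2]
force: [0.4, -0.0, -0.4]
gripper_width: 32.2
```

Request:
drive_tool(
  moves=[
    {"claw":0.3,"dx":1,"dy":-0.37,"dz":0.4,"yaw":0},
    {"claw":0.3,"dx":1,"dy":-0.37,"dz":0.4,"yaw":0},
    {"claw":0.3,"dx":0.9,"dy":-0.35,"dz":0.4,"yaw":0},
    {"claw":0.3,"dx":0.5,"dy":-0.2,"dz":0,"yaw":0},
    {"claw":0.3,"dx":0,"dy":0,"dz":0,"yaw":0},
  ],
)

```text
time_s: 3.85
ee_pos: [577.3, 44.6, 151.5]
ee_rot: [-178.7, 0.1, 24.2]
force: [-0.2, 0.1, 1.2]
gripper_width: 32.0
```

```bash
cat > look.py <<'E'
import sys; from h import *
tag=sys.argv[1]; st=telemetry.state(); print(st['time_s'],st['ee_pos'].round(1),st['ee_rot'].round(1),st['force'].round(1))
out=[]
for n,(x0,x1,y0,y1) in (('scene',(208,348,180,270)),('top',(205,312,132,200))):
    f=grab_frame(n); s=5.6 if n=='scene' else 7.4
    c=f['color'][y0:y1,x0:x1]; c=cv2.resize(c,None,fx=s,fy=s,interpolation=cv2.INTER_CUBIC)
    c=np.clip(c.astype(float)*1.6,0,255).astype(np.uint8); cv2.imwrite(f'pics/{tag}_{n}.png',c); np.save(f'pics/{tag}_{n}.npy',f['color'])
E
python3 look.py a
```

```text
3.85 [577.3  44.6 151.5] [-1.787e+02  1.000e-01  2.420e+01] [-0.2  0.1  1.2]
```

View pics/a_scene.png

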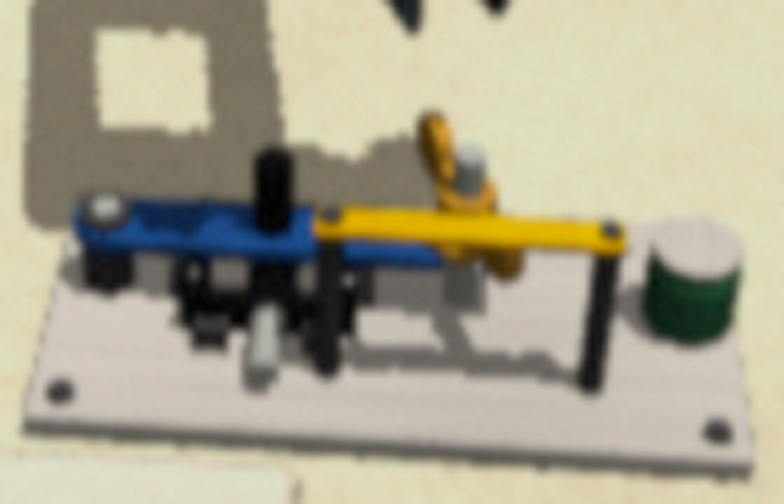

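View pics/a_top.png

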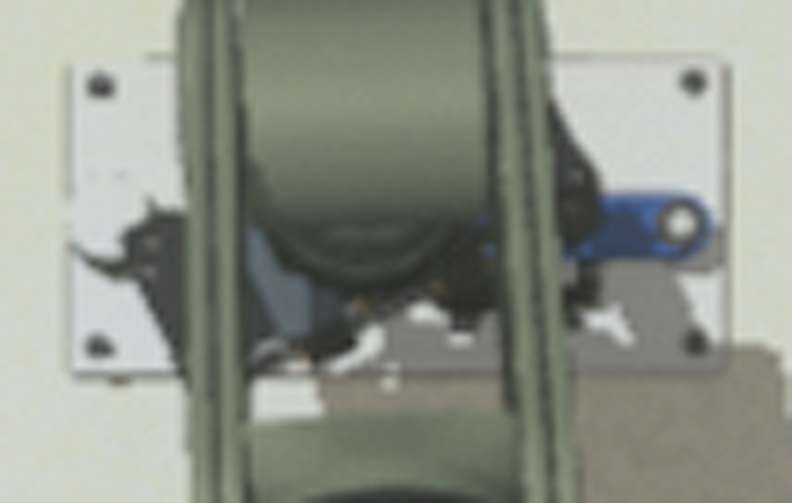

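Request:
drive_tool(
  moves=[
    {"claw":0.3,"dx":0.1,"dy":0.05,"dz":0.8,"yaw":0},
    {"claw":0.3,"dx":0.08,"dy":0.05,"dz":0.8,"yaw":0},
    {"claw":0.3,"dx":0,"dy":0,"dz":0.3,"yaw":0},
    {"claw":0.3,"dx":0,"dy":0,"dz":0,"yaw":0},
  ],
)

```text
time_s: 4.45
ee_pos: [579.1, 43.0, 110.7]
ee_rot: [-178.7, 0.2, 24.1]
force: [0.4, -1.2, 0.8]
gripper_width: 32.1
```

```bash
python3 look.py b
python3 - <<'E'
from h import *
f=grab_frame('scene'); st=telemetry.state(); p=st['ee_pos']; y=np.radians(st['ee_rot'][2]); t=np.array([np.sin(y),-np.cos(y),0])
for P in (p,p+16*t,p-16*t,[580.7,45.8,92],[614.6,60.5,100]): u=proj(f,P)[0]; print(u.round(1),((u-[208,180]+.5)*5.6).round(0))
E
```

```text
4.45 [579.1  43.  110.7] [-178.7    0.2   24.1] [ 0.4 -1.2  0.8]
[284.8 193.3] [433.  77.]
[278.8 194.6] [399.  85.]
[290.8 192. ] [466.  70.]
[285.5 199.9] [437. 114.]
[291.6 206.3] [471. 150.]
```

View pics/b_scene.png

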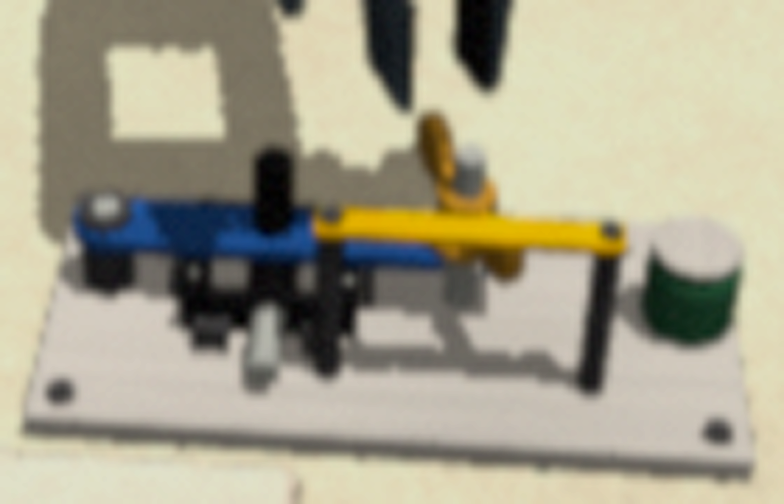

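The fingers straddle wing A: tips at about (405,105) and (490,88) in the crop, the wing top at (433,120). Now I go down and pinch.

Request:
drive_tool(
  moves=[
    {"claw":0.3,"dx":0.12,"dy":-0.05,"dz":0.8,"yaw":0},
    {"claw":0.3,"dx":0.0,"dy":0,"dz":0.8,"yaw":0},
    {"claw":0.3,"dx":0,"dy":0,"dz":0.7,"yaw":0},
    {"claw":0.3,"dx":0,"dy":0,"dz":0,"yaw":0},
  ],
)

```text
time_s: 5.1
ee_pos: [581.0, 46.2, 62.5]
ee_rot: [-178.7, 0.1, 24.1]
force: [0.1, 1.0, 0.6]
gripper_width: 31.5
```

Request:
drive_tool(
  moves=[
    {"claw":0.8,"dx":0,"dy":0,"dz":0,"yaw":0},
    {"claw":1,"dx":0,"dy":0,"dz":0,"yaw":0},
    {"claw":1,"dx":0,"dy":0,"dz":0,"yaw":0},
  ],
)

```text
time_s: 5.48
ee_pos: [581.8, 45.8, 62.9]
ee_rot: [-178.8, -0.0, 24.1]
force: [0.2, -0.8, -1.8]
gripper_width: 9.2
```

```bash
python3 look.py c
```

```text
5.475 [581.8  45.8  62.9] [-178.8   -0.    24.1] [ 0.2 -0.8 -1.8]
```

View pics/c_scene.png

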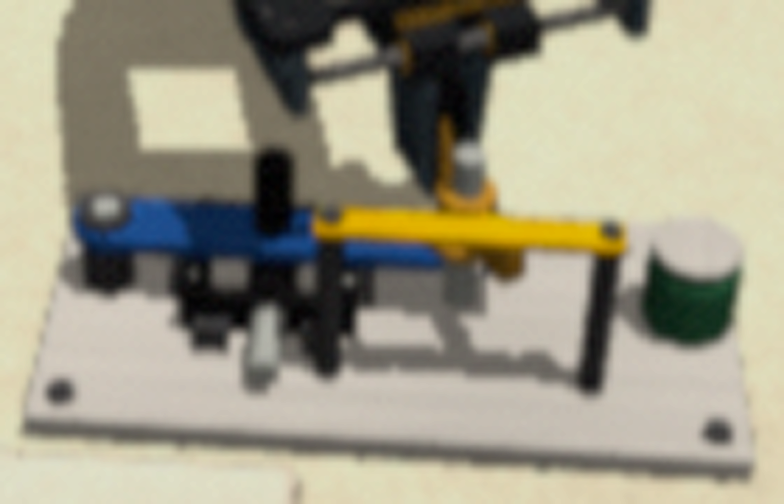

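The pinch holds at 9.2 mm, the wing's thickness. I start turning.

Request:
drive_tool(
  moves=[
    {"claw":1,"dx":0.02,"dy":0.22,"dz":0,"yaw":-0.8},
    {"claw":1,"dx":0.02,"dy":0.22,"dz":0,"yaw":-0.8},
    {"claw":1,"dx":0.02,"dy":0.22,"dz":0,"yaw":-0.8},
  ],
)

```text
time_s: 5.95
ee_pos: [589.5, 34.7, 62.9]
ee_rot: [-178.9, -0.4, 45.4]
force: [0.3, 0.3, -2.0]
gripper_width: 9.1
```

Request:
drive_tool(
  moves=[
    {"claw":1,"dx":0.02,"dy":0.22,"dz":0,"yaw":-0.8},
    {"claw":1,"dx":0.02,"dy":0.22,"dz":0,"yaw":-0.8},
    {"claw":1,"dx":0.02,"dy":0.22,"dz":0,"yaw":-0.8},
    {"claw":1,"dx":0.02,"dy":0.22,"dz":0,"yaw":-0.8},
  ],
)

```text
time_s: 6.45
ee_pos: [604.9, 25.6, 62.9]
ee_rot: [-179.2, -0.9, 73.7]
force: [-0.5, 0.6, -1.4]
gripper_width: 8.5
```

Request:
drive_tool(
  moves=[
    {"claw":1,"dx":0.02,"dy":0.22,"dz":0,"yaw":-0.8},
    {"claw":1,"dx":0.02,"dy":0.22,"dz":0,"yaw":-0.8},
    {"claw":1,"dx":0.02,"dy":0.22,"dz":0,"yaw":-0.8},
    {"claw":1,"dx":0.01,"dy":0.14,"dz":0,"yaw":-0.5},
    {"claw":1,"dx":0,"dy":0,"dz":0,"yaw":0},
  ],
)

```text
time_s: 7.08
ee_pos: [621.3, 24.7, 62.9]
ee_rot: [-179.7, -1.1, 99.4]
force: [0.6, 0.1, -2.0]
gripper_width: 8.7
```

```bash
python3 look.py d
```

```text
7.075 [621.3  24.7  62.9] [-179.7   -1.1   99.4] [ 0.6  0.1 -2. ]
```

View pics/d_scene.png

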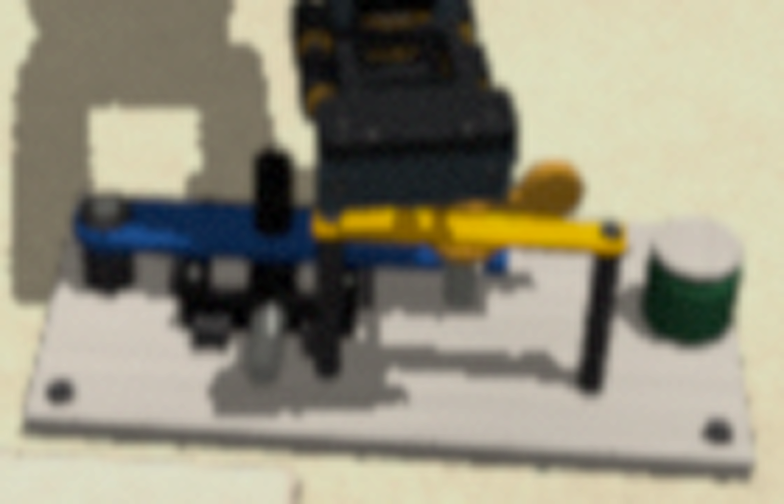

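The nut has turned about 77°: wing A is at 280.5°, and wing B shows at (552,190), pointing away from the strap. I release, rise and cross to wing B.

Request:
drive_tool(
  moves=[
    {"claw":0.52,"dx":0,"dy":0,"dz":0,"yaw":0},
    {"claw":0.52,"dx":0,"dy":0,"dz":0,"yaw":0},
    {"claw":0.52,"dx":0,"dy":0,"dz":-0.8,"yaw":0},
    {"claw":0.52,"dx":0,"dy":0,"dz":-1,"yaw":0},
    {"claw":0.52,"dx":0,"dy":0,"dz":-1,"yaw":0},
  ],
)

```text
time_s: 7.8
ee_pos: [621.0, 24.1, 121.8]
ee_rot: [-179.6, -1.2, 99.3]
force: [-0.2, 0.3, 0.6]
gripper_width: 21.9
```

Request:
drive_tool(
  moves=[
    {"claw":0.4,"dx":1,"dy":0,"dz":0,"yaw":0},
    {"claw":0.4,"dx":1,"dy":0,"dz":0,"yaw":0},
    {"claw":0.4,"dx":1,"dy":0,"dz":0,"yaw":0},
    {"claw":0.4,"dx":0.5,"dy":0,"dz":0,"yaw":0},
    {"claw":0.4,"dx":0,"dy":0,"dz":0,"yaw":0},
  ],
)

```text
time_s: 8.43
ee_pos: [608.7, 99.8, 124.5]
ee_rot: [-179.7, -1.2, 99.4]
force: [0.4, -0.5, 0.5]
gripper_width: 27.4
```

```bash
python3 look.py e
```

```text
8.425 [608.7  99.8 124.5] [-179.7   -1.2   99.4] [ 0.4 -0.5  0.5]
```

View pics/e_scene.png

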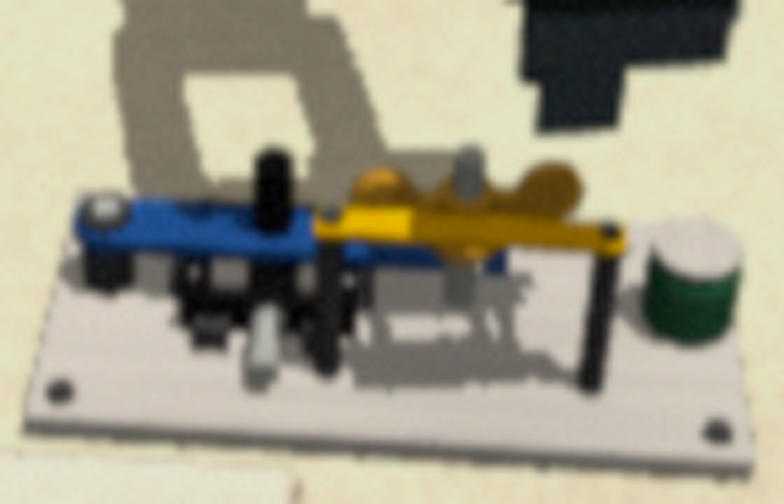

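The fingers hang above wing B, with the pad block bottom at (578,130) and the wing at (553,190) in the crop. I descend with a small inward correction.

Request:
drive_tool(
  moves=[
    {"claw":0.4,"dx":-0.15,"dy":-0.02,"dz":0.8,"yaw":0},
    {"claw":0.4,"dx":-0.05,"dy":0,"dz":0.8,"yaw":0},
    {"claw":0.4,"dx":0,"dy":0,"dz":0.7,"yaw":0},
    {"claw":0.4,"dx":0,"dy":0,"dz":0.5,"yaw":0},
    {"claw":0.4,"dx":0,"dy":0,"dz":0,"yaw":0},
  ],
)

```text
time_s: 9.15
ee_pos: [607.9, 93.5, 62.5]
ee_rot: [-179.5, -1.2, 99.1]
force: [0.2, -0.3, -0.1]
gripper_width: 27.1
```

Request:
drive_tool(
  moves=[
    {"claw":0.4,"dx":0.15,"dy":0,"dz":0,"yaw":0},
    {"claw":0.8,"dx":0,"dy":0,"dz":0,"yaw":0},
    {"claw":1,"dx":0,"dy":0,"dz":0,"yaw":0},
    {"claw":1,"dx":0,"dy":0,"dz":0,"yaw":0},
  ],
)

```text
time_s: 9.65
ee_pos: [609.3, 97.1, 63.8]
ee_rot: [-179.8, -1.2, 99.2]
force: [2.6, 0.7, -4.8]
gripper_width: 8.6
```

Request:
drive_tool(
  moves=[
    {"claw":1,"dx":-0.02,"dy":-0.23,"dz":0,"yaw":-0.8},
    {"claw":1,"dx":-0.02,"dy":-0.23,"dz":0,"yaw":-0.8},
    {"claw":1,"dx":-0.02,"dy":-0.23,"dz":0,"yaw":-0.8},
    {"claw":1,"dx":-0.02,"dy":-0.23,"dz":0,"yaw":-0.8},
  ],
)

```text
time_s: 10.15
ee_pos: [592.7, 90.0, 63.7]
ee_rot: [179.6, -1.1, 127.4]
force: [1.9, 0.8, -1.5]
gripper_width: 8.8
```

Request:
drive_tool(
  moves=[
    {"claw":1,"dx":-0.02,"dy":-0.23,"dz":0,"yaw":-0.8},
    {"claw":1,"dx":-0.02,"dy":-0.23,"dz":0,"yaw":-0.8},
    {"claw":1,"dx":-0.02,"dy":-0.23,"dz":0,"yaw":-0.8},
    {"claw":1,"dx":-0.02,"dy":-0.23,"dz":0,"yaw":-0.8},
  ],
)

```text
time_s: 10.65
ee_pos: [581.4, 75.8, 63.7]
ee_rot: [179.0, -0.8, 155.8]
force: [2.1, 1.2, -2.3]
gripper_width: 8.7
```

Request:
drive_tool(
  moves=[
    {"claw":1,"dx":-0.02,"dy":-0.23,"dz":0,"yaw":-0.8},
    {"claw":1,"dx":-0.02,"dy":-0.23,"dz":0,"yaw":-0.8},
    {"claw":1,"dx":-0.02,"dy":-0.2,"dz":0,"yaw":-0.7},
    {"claw":1,"dx":0,"dy":0,"dz":0,"yaw":0},
  ],
)

```text
time_s: 11.15
ee_pos: [578.3, 62.9, 63.7]
ee_rot: [178.8, -0.5, 176.1]
force: [2.1, 0.0, -1.2]
gripper_width: 9.1
```

```bash
python3 look.py f; python3 -c "
from h import *
print(telemetry.state()['torque'])"
```

```text
11.15 [578.3  62.9  63.7] [178.8  -0.5 176.1] [ 2.1  0.  -1.2]
[-0.46120317 -0.1006005   0.14862181]
```

View pics/f_scene.png

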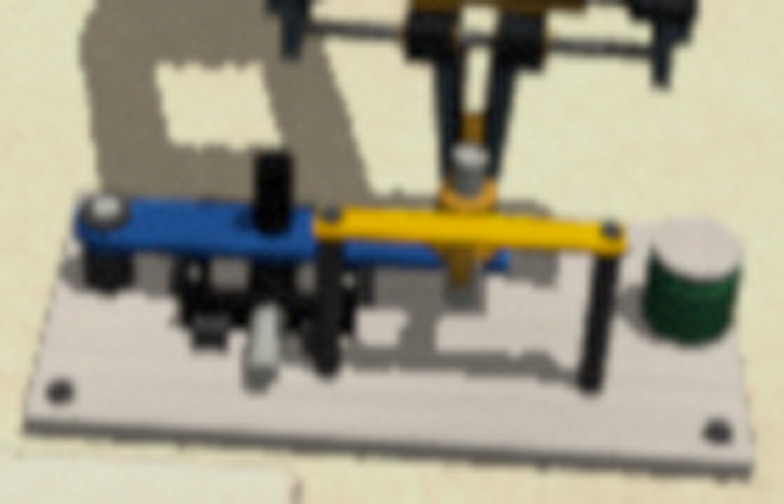

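Wing B now points at the robot (473,130) and wing A lies under the bar (462,265), so the joint is near 2.73 rad. One more small turn should find the stop.

Request:
drive_tool(
  moves=[
    {"claw":1,"dx":0,"dy":-0.14,"dz":0,"yaw":-0.5},
    {"claw":1,"dx":0,"dy":-0.1,"dz":0,"yaw":-0.4},
    {"claw":1,"dx":0,"dy":0,"dz":0,"yaw":0},
  ],
)

```text
time_s: 11.62
ee_pos: [578.4, 60.4, 63.8]
ee_rot: [178.5, -0.3, -176.5]
force: [1.3, -1.7, -1.8]
gripper_width: 10.1
```

```bash
python3 -c "
from h import *
s=telemetry.state();print(s['torque'],s['ee_pos'],s['ee_rot'],s['force'])"
```

```text
[-0.67339984 -0.12868185 -0.75588786] [578.35040645  60.42861802  63.76351969] [ 178.48915647   -0.31290748 -176.54878064] [ 1.32063268 -1.70167821 -1.75844233]
```

The moment rose to about 0.76 N m and the jaws twisted slightly (10.1 mm), so the nut is on its stop. I release and lift straight up.

Request:
drive_tool(
  moves=[
    {"claw":0.3,"dx":0,"dy":0,"dz":0,"yaw":0},
    {"claw":0.3,"dx":0,"dy":0,"dz":0,"yaw":0},
    {"claw":0.3,"dx":0,"dy":0,"dz":-0.7,"yaw":0},
    {"claw":0.3,"dx":0,"dy":0,"dz":-1,"yaw":0},
    {"claw":0.3,"dx":0,"dy":0,"dz":-1,"yaw":0},
  ],
)

```text
time_s: 12.25
ee_pos: [577.7, 58.7, 120.2]
ee_rot: [178.5, -0.5, -176.6]
force: [-0.0, 0.0, -0.5]
gripper_width: 32.0
```

Request:
drive_tool(
  moves=[
    {"claw":0.3,"dx":0,"dy":0,"dz":-0.3,"yaw":1},
    {"claw":0.3,"dx":0,"dy":0,"dz":0,"yaw":1},
    {"claw":0.3,"dx":0,"dy":0,"dz":0,"yaw":1},
    {"claw":0.3,"dx":0,"dy":0,"dz":0,"yaw":1},
    {"claw":0.3,"dx":0,"dy":0,"dz":0,"yaw":1},
  ],
)

```text
time_s: 12.88
ee_pos: [580.5, 58.3, 135.1]
ee_rot: [178.8, -0.9, 139.0]
force: [-0.3, 0.7, 1.2]
gripper_width: 32.0
```

Request:
drive_tool(
  moves=[
    {"claw":0.3,"dx":0,"dy":0,"dz":0,"yaw":1},
    {"claw":0.3,"dx":0,"dy":0,"dz":0,"yaw":1},
    {"claw":0.3,"dx":0,"dy":0,"dz":0,"yaw":1},
    {"claw":0.3,"dx":0,"dy":0,"dz":0,"yaw":1},
    {"claw":0.3,"dx":0,"dy":0,"dz":0,"yaw":0},
  ],
)

```text
time_s: 13.5
ee_pos: [581.8, 58.0, 141.2]
ee_rot: [179.2, -1.3, 103.6]
force: [0.1, 0.9, 0.1]
gripper_width: 32.1
```

```bash
python3 look.py g
```

```text
13.5 [581.8  58.  141.2] [179.2  -1.3 103.6] [0.1 0.9 0.1]
```

View pics/g_scene.png

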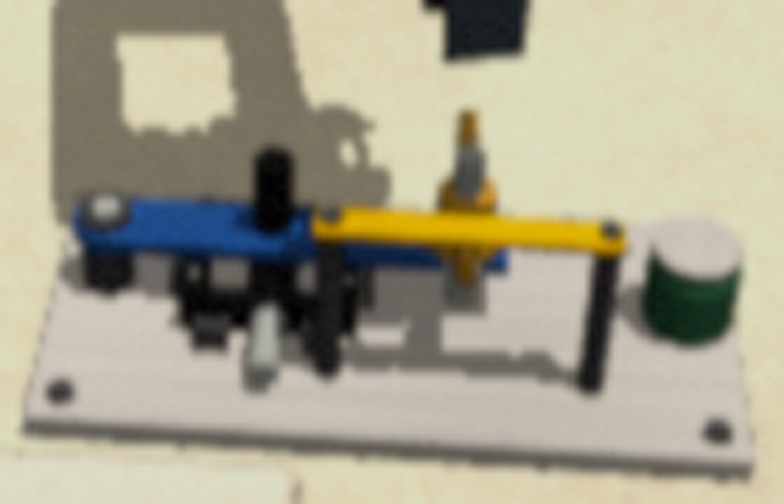

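View pics/g_top.png

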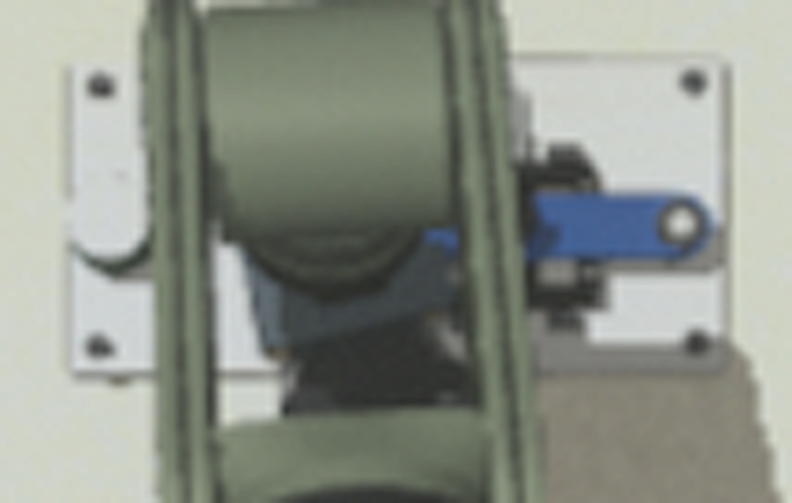

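The strap has not moved, and the wings are aligned with fixture x: B at (468,115), A at (465,275). Now over to the knob.

Request:
drive_tool(
  moves=[
    {"claw":0.1,"dx":-1,"dy":0.1,"dz":0,"yaw":0},
    {"claw":0.1,"dx":-1,"dy":0.2,"dz":0,"yaw":0},
    {"claw":0.1,"dx":-1,"dy":0.2,"dz":0,"yaw":0},
    {"claw":0.1,"dx":-1,"dy":0.1,"dz":0,"yaw":1},
    {"claw":0.1,"dx":0,"dy":0,"dz":0,"yaw":0},
  ],
)

```text
time_s: 14.22
ee_pos: [615.4, -24.4, 139.3]
ee_rot: [179.3, -1.3, 95.0]
force: [0.2, 0.4, 0.3]
gripper_width: 41.1
```

```bash
python3 look.py i
python3 - <<'E'
from h import *
f=np.load('pics/g_scene.npy'); g=grab_frame('scene')
q=[614.6,60.5]
for a in (2.55,2.7,2.8):
    th=-.0097+np.pi+.35+a; P=[[q[0]+50*np.cos(t),q[1]+50*np.sin(t),z] for t,z in ((th,75),(th+np.pi,92))]
    print(a,((proj(g,P)-[208,180]+.5)*5.6).round(0).tolist())
E
```

```text
14.225 [615.4 -24.4 139.3] [179.3  -1.3  95. ] [0.2 0.4 0.3]
2.55 [[437.0, 268.0], [497.0, 98.0]]
2.7 [[455.0, 271.0], [481.0, 95.0]]
2.8 [[467.0, 272.0], [470.0, 94.0]]
```

View pics/i_scene.png

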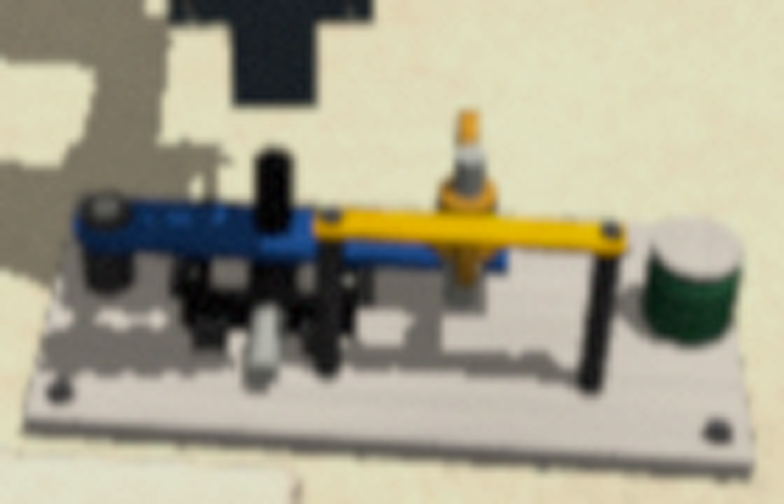

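The nut reads 2.8 rad: wing A's end at x≈466 in the crop against 467 predicted for 2.8. The fingers are centred over the knob (273,155), so I descend and grip.

Request:
drive_tool(
  moves=[
    {"claw":0.1,"dx":-0.05,"dy":-0.08,"dz":1,"yaw":0},
    {"claw":0.1,"dx":-0.04,"dy":0,"dz":1,"yaw":0},
    {"claw":0.1,"dx":0,"dy":0,"dz":1,"yaw":0},
    {"claw":0.1,"dx":0,"dy":0,"dz":0.6,"yaw":0},
    {"claw":0.1,"dx":0,"dy":0,"dz":0,"yaw":0},
  ],
)

```text
time_s: 15.0
ee_pos: [613.4, -19.0, 66.6]
ee_rot: [179.3, -1.4, 95.7]
force: [0.5, -0.1, -0.2]
gripper_width: 41.0
```

Request:
drive_tool(
  moves=[
    {"claw":0.1,"dx":-0.25,"dy":0,"dz":0.15,"yaw":0.3},
    {"claw":0.5,"dx":0,"dy":0,"dz":0,"yaw":0},
    {"claw":0.9,"dx":0,"dy":0,"dz":0,"yaw":0},
    {"claw":1,"dx":0,"dy":0,"dz":0,"yaw":0},
    {"claw":1,"dx":0,"dy":0,"dz":0,"yaw":0},
  ],
  grip_force=25,
)

```text
time_s: 15.62
ee_pos: [615.2, -24.2, 65.4]
ee_rot: [179.1, -1.4, 93.0]
force: [1.3, -0.3, -2.0]
gripper_width: 17.2
```

The knob is gripped at 17.2 mm. I swing it on an arc of 75 mm about the pivot.

Request:
drive_tool(
  moves=[
    {"claw":1,"dx":-0.03,"dy":-0.45,"dz":0,"yaw":-0.8},
    {"claw":1,"dx":-0.03,"dy":-0.45,"dz":0,"yaw":-0.8},
    {"claw":1,"dx":-0.03,"dy":-0.45,"dz":0,"yaw":-0.8},
  ],
)

```text
time_s: 16.0
ee_pos: [588.9, -28.8, 65.4]
ee_rot: [178.6, -1.2, 114.2]
force: [-0.3, 0.9, 2.4]
gripper_width: 17.4
```

Request:
drive_tool(
  moves=[
    {"claw":1,"dx":-0.05,"dy":-0.45,"dz":0,"yaw":-0.8},
    {"claw":1,"dx":-0.05,"dy":-0.45,"dz":0,"yaw":-0.8},
    {"claw":1,"dx":-0.05,"dy":-0.45,"dz":0,"yaw":-0.8},
    {"claw":1,"dx":-0.05,"dy":-0.45,"dz":0,"yaw":-0.8},
  ],
)

```text
time_s: 16.5
ee_pos: [558.3, -49.8, 65.4]
ee_rot: [178.2, -0.8, 142.5]
force: [-0.8, 1.1, 1.6]
gripper_width: 16.9
```

Request:
drive_tool(
  moves=[
    {"claw":1,"dx":-0.0,"dy":-0.45,"dz":0,"yaw":-0.7},
    {"claw":1,"dx":-0.03,"dy":-0.45,"dz":0,"yaw":-0.8},
    {"claw":1,"dx":-0.03,"dy":-0.45,"dz":0,"yaw":-0.8},
    {"claw":1,"dx":-0.03,"dy":-0.4,"dz":0,"yaw":-0.7},
    {"claw":1,"dx":0,"dy":0,"dz":0,"yaw":0},
  ],
)

```text
time_s: 17.12
ee_pos: [541.7, -82.0, 65.4]
ee_rot: [178.1, -0.0, 169.2]
force: [0.1, -1.3, -1.9]
gripper_width: 17.5
```

```bash
python3 look.py j
```

```text
17.125 [541.7 -82.   65.4] [178.1  -0.  169.2] [ 0.1 -1.3 -1.9]
```

View pics/j_scene.png

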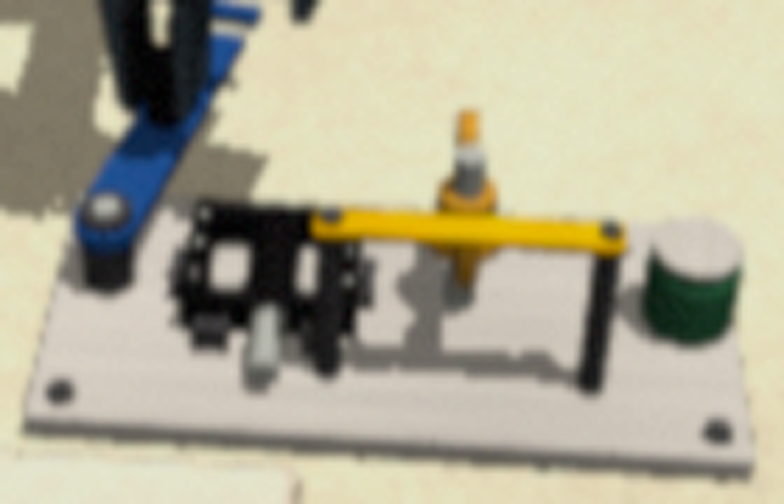

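The strap is at about 1.33 rad and clear of the pedal, which lies flat at (270,270). I release and lift off.

Request:
drive_tool(
  moves=[
    {"claw":0.2,"dx":0,"dy":0,"dz":0,"yaw":0},
    {"claw":0.1,"dx":0,"dy":0,"dz":0,"yaw":0},
    {"claw":0.1,"dx":0,"dy":0,"dz":-0.5,"yaw":0},
    {"claw":0.1,"dx":0,"dy":0,"dz":-1,"yaw":0},
    {"claw":0.1,"dx":0,"dy":0,"dz":-1,"yaw":0},
  ],
)

```text
time_s: 17.85
ee_pos: [541.9, -81.4, 116.8]
ee_rot: [177.9, -0.1, 169.0]
force: [-0.0, -0.3, -0.1]
gripper_width: 41.3
```

Request:
drive_tool(
  moves=[
    {"claw":0.1,"dx":0,"dy":0,"dz":-1,"yaw":0},
    {"claw":0.1,"dx":0.5,"dy":0,"dz":-1,"yaw":0},
    {"claw":0.1,"dx":1,"dy":0,"dz":-1,"yaw":0},
    {"claw":0.1,"dx":1,"dy":0,"dz":-1,"yaw":0},
    {"claw":0.1,"dx":1,"dy":0,"dz":0,"yaw":0},
  ],
)

```text
time_s: 18.48
ee_pos: [474.3, -70.1, 204.7]
ee_rot: [177.8, 0.5, 169.0]
force: [-0.5, 0.2, -0.2]
gripper_width: 41.1
```

Request:
drive_tool(
  moves=[
    {"claw":0.1,"dx":1,"dy":0,"dz":0,"yaw":0},
    {"claw":0.1,"dx":1,"dy":0.5,"dz":0,"yaw":0},
    {"claw":0.1,"dx":1,"dy":1,"dz":0,"yaw":0},
    {"claw":0.1,"dx":0.5,"dy":1,"dz":0,"yaw":0},
    {"claw":0.1,"dx":0,"dy":0,"dz":0,"yaw":0},
  ],
)

```text
time_s: 19.1
ee_pos: [411.8, -3.6, 209.3]
ee_rot: [177.7, 0.8, 168.9]
force: [-0.5, -0.1, 0.6]
gripper_width: 40.9
```

```bash
python3 look.py k
python3 - <<'E'
from h import *
f=grab_frame('top'); a=f['color']; import pickle
b=pickle.load(open('f0.pkl','rb'))['top']['color']
cv2.imwrite('pics/k_full.png',np.vstack([a[60:300],b[60:300]]))
E
```

```text
19.1 [411.8  -3.6 209.3] [177.7   0.8 168.9] [-0.5 -0.1  0.6]
```

View pics/k_scene.png

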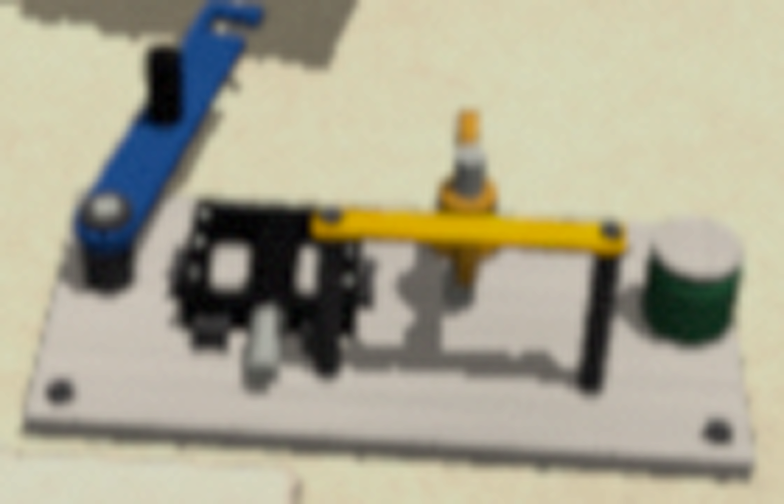

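View pics/k_full.png

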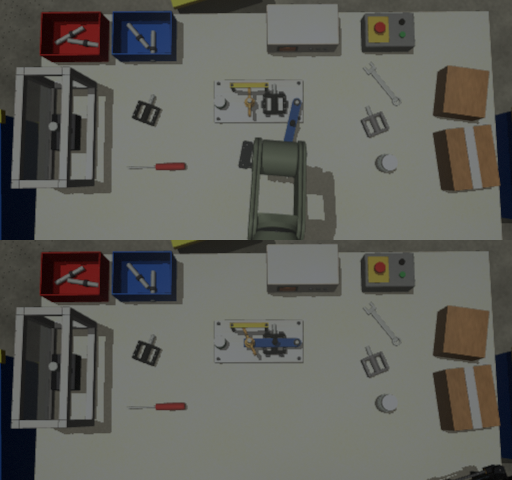

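The strap stands well clear and the pedal lies in its nest. The nut is still fore-and-aft, and the bystanders match the first top image. One numeric check of the strap angle, then I hand in.

Run:
```python
from h import *
f=grab_frame('scene')
p=atz(f,208+165/5.6-.5,180+53/5.6-.5,92); v=p[:2]-[613.1,-99.5]; a=np.arctan2(-v[0],v[1])+.0097
print('knob',p.round(1),np.hypot(*v).round(1),'strap',a.round(2))
if a>1.2: print(job.job_done())
print(telemetry.state()['time_s'])
```

```text
knob [545.2 -80.4  92. ] 70.5 strap 1.31
the job is handed in; nothing more can be done
None
the job is handed in; nothing more can be done
```

The pedal is free: the wing nut is unscrewed to its stop, the strap is swung clear, and I handed the job in at about 19 s of the 66 s allowed. No verdict is reported back, so this rests on my own checks.

**What I did:** I turned the nut by wing A through about 77°, crossed over and turned it by wing B until it reached the stop. Then I gripped the strap's knob, swung it towards the robot's side, released it and moved the arm clear.

**Last checks:**
- **Nut:** about 2.8 rad. The moment rose to about 0.76 N m at the stop, and wing A's end appeared within 1–2 zoomed pixels of where 2.8 rad predicts.
- **Strap:** about 1.31 rad from the final image and 1.33 rad from the arm's pose, against the 1.08 rad needed.
- **Pedal:** it looks flat and in its nest, judged by eye rather than measured.
- **Other things on the bench:** they match the first top image by eye, and the measured force on the tool was about zero at the end.

**Disagreements:**
- The final knob position came out 70.5 mm from the pivot instead of 75 mm. I put that down to reading the dark knob's top edge in the image; it does not affect the result.
- The tool tilted by up to about 2.3° over the moves, with no effect on the grasps.

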